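Pump and hold a brake lever on the battery-conversion bench

ROBOT

A 6-joint arm with a two-finger parallel gripper is mounted at the origin on the work surface. World frame = base frame: x ahead of the robot, y to its left, z up, the work surface at z = 0. Lengths are in mm, angles in rad, forces in N, time in s.
With the tool pointing down it reaches from about 325 to 775 mm from the base axis. Payload 9.3 kg.
Tool frame: the origin (TCP) lies midway between the tips of the shut fingers; the grasp point (between the pads) lies 19 mm behind it (robot.hold_point_z is the distance from the TCP to the grasp point, in mm); z points along the fingers, y is the direction in which the jaws open and shut (so a half turn about z gives the same grasp; the last joint's range is limited). The gripper opens to 85 mm and grips with 20 to 120 N. Pads are 22 mm wide; open, the fingers measure 114 mm over their backs; the gripper's body (76 mm by 85 mm) begins 54 mm behind the grasp point. The pads swing forward as they close: fully open they stand 13 mm farther back than shut.
Start: joints at [-1.434, 0.259, 0.021, 1.334, 0, 1.418], TCP at [157.161, -527.064, 231.279] pointing down, gripper open.
Joint ranges: [-3.04, 3.04], [-0.91, 1.82], [-1.04, 1.36], [-1.92, 1.95], [-1.52, 1.45], [-3.14, 3.14]. Speed limits (rad/s): [2.22, 2.22, 2.79, 3.14, 3.14, 3.14].

INTERFACE

Orientations are given as a 3x3 rotation matrix whose columns are the frame's x, y, z axes.
In Python, from station import sensors, optics, workorder, nets, robot gives the robot as it stands. The module is installed in compiled form; this text tells all that it offers.
- The arm moves only by the tool drive_tool, never from a script. Its argument "increments" is a list that holds one entry, the list of rows, each a list of 4 numbers: the shift along the tool's x, y, z in mm, then the turn about the tool's z in rad. A call has 1 to 5 rows; each row is the pose to reach, as a shift and turn from the pose commanded when the call began, along the tool's axes at that moment; what a row does not reach only later rows make up. A row lasts 1/10 s, in which the tool goes at most 50 mm and 8.59 degrees, less where a joint would pass 70% of its speed; a pose out of reach is approached as far as the arm can. A call with a gripper value outside its range is refused whole. "grip" is the closure, from -1 (fully open) to 1 (shut), set as the call begins (left out, the last holds). The fingers move at their own pace and stop on an object; "force" is the grip in N (left out, the last holds). Time passes only in rows, so rows that repeat a pose let the fingers close. It gives the time, the measured TCP pose, the force and the opening at its end, in the units of the state.
- sensors.observe(): the state, without advancing time (a new reading comes with each control period).
- optics.read_camera(name): name is "side" or "top"; returns a dict with "frame" (480x640x3 uint8, blue, green, red), "fov_y" (degrees; the focal length in pixels is half the picture's height over the tangent of half this angle, whatever the lens; pixels are square), "cx", "cy" (the principal point, pixels), "R" (3x3) and "t" (3): a world point X has camera coordinates R X + t. Camera axes: x right, y down, z forward; pixel columns grow to the right and rows downward; lengths in mm; the calibration is good to about 2 mm. A picture is of the moment at which its call begins. There is no depth.
- workorder.finish_job(): hands the job in, once; it reports no verdict.
Trained networks look in a picture, given as the dict that the camera call returned (one of the last four; its "shot" number tells which), for a name from the list of things; names that differ only in an ending like _2 or _b are one class to them, and where a whole thing is asked for, a point or a joint stands for the part that bears it (a point fixed in the world has none). Each returns a list of dicts, best first, with "confidence" (0 to 1); they miss things now and then, are a little off and sometimes report something else, mostly with a low value. They report only what shows in the picture. A call takes as long as a camera call. They do not tell look-alikes from the thing itself.
- nets.trace(thing, picture): "pixels" (480x640 bool, what is visible of it).
- nets.pinpoint(thing, picture): "location" ([x, y, z] in mm, in world coordinates, good to about 4 mm: a listed point, or the origin of a listed thing).
The state is a dict: "time": time; "joints": joint angles; "joint_velocities": joint speeds; "tau": joint torques, N m; "tool_pos": TCP position; "tool_rot": TCP orientation; "wrist_force": force on the tool from outside, world axes, zero at the start; "wrist_torque": the same for the moment, N m; "opening": opening from 0.0 (shut) to 1.0 (fully open).
Only numpy, scipy, OpenCV 4.12 (cv2) and the standard library are available. Lean on these libraries where they do the work, as an engineer would, in place of code of your own. Each camera call takes 0.05 s, during which the arm holds its last target.

TASK

Check that the red brake lever stops short of its handlebar grip: with the outside of the fingers, push it in until it comes firm against its stop and keep it there for about a second, let it spring right back out, then push it in to the stop again and finish while still holding it in. Only push the lever from its outer side without forcing it: do not pinch it, do not touch the bar or its rubber grip, leave the blue lever alone and do not shift the things lying about.

Things in the scene. Friction and masses are not known exactly. Their poses are not given: they have to be found in the camera images.
- red_lever (a joint): Angle of the red lever about its upright pivot, rad: 0 at rest (fully out), grows as it is pushed towards the bar, firm stop at 0.30. A spring pushes it back out: at red_press about 2 N starts it and about 7 N holds it at the stop; nearer the pivot it takes more. Blade straight, 10 mm thick, 18 mm high, 20 mm ball end.
- red_press (a point): Where to press: on the outer face of the red blade, 110 mm from the pivot, half-way up, 110 mm above the table. Its z is up; its x points through the blade towards the bar (push direction; turns with the lever); the pivot lies 110 mm along +y and 5 mm along +x; the ball end is 28 mm along -y. Pressing fully in moves this point 33 mm, turning anticlockwise seen from above.
- red_bar: Handlebar stub with black rubber grip beside the red lever: bar 22 mm across, grip 32 mm across, end flange 38 mm, 238 mm long, lying level. Origin on its axis, 110 mm above the table; the axis is its y, the lever is on its -x side. At the lever's stop 20 to 30 mm of free gap remain between blade and grip.
- red_stand: Wooden stand fixed to the table that carries the red lever and its bar: base 120 by 200 by 18 mm, a clamping block 136 mm high (bolt heads to 144 mm) around the bar beyond the lever's pivot. Origin under the centre of the base; the lever is on its -x side with nothing over 40 mm tall within 70 mm outside the blade, the block at its +y end.
- blue_lever (a joint): Angle of the blue lever on the other, otherwise identical stand; 0 at rest. To be left alone.
- blue_stand: The other, identical stand, with a blue lever. Origin under the centre of its base, axes as for the red stand.
- jar: Glass jar with orange lid, 54 mm across, 75 mm high, loose; origin under its centre.
- screwdriver: Screwdriver with yellow handle, lying loose; its x runs along it.
- wrench: Steel wrench, lying loose; its x runs along it.
- module: Grey flat battery module, 276 by 106 by 20 mm, lying loose; origin under its centre.
- tape: Black ring (tape roll), 96 mm across, 20 mm high, lying loose; origin under its centre.
- blower: White round blower housing, 120 mm across, 96 mm high, loose; origin under its centre.
- cup: Blue mug, 72 mm across, 85 mm high, loose; origin under its centre.
Not all that is in view belongs to the job. What is shaped like the blue_stand but orange is not meant.

How it is judged:
By the outcome, as a careful person would: the job done as asked, in the order asked, and still so for the second after the job is handed in, while the arm keeps its last pose, push and grip.
It also fails if it takes over 45 s, if anything falls off the work surface, if the arm or the gripper's body presses on something with over 40 N, if the wrist force passes 120 N, or if a joint passes its speed limit or range.

## Working session

There is one attempt and no reset: what is moved stays moved. The work goes in short steps, Python scripts to look and compute and a tool call to move; the robot and the scene stay as the last step left them, time stands still between calls to the robot, and variables do not carry over. Pictures are saved under pics/ and viewed, and the job is handed in when it is done.

Besides the shell and the picture viewer there is one more tool, called after "Request:" as name([rows], argument=value, ...), one row to a line, values as JSON. drive_tool: Moves the arm, as the interface text tells. Its arguments: {"type":"object","properties":{"increments":{"type":"array"},"grip":{"type":"number"},"force":{"type":"number"}},"required":["increments"]}

```bash
mkdir -p pics
python3 - <<'E'
from station import sensors, optics, nets
import cv2,numpy as np
s=sensors.observe();print({k:np.round(v,3).tolist() for k,v in s.items()})
for n in("side","top"):
    p=optics.read_camera(n);cv2.imwrite(f"pics/{n}0.png",p["frame"])
    print(n,p["fov_y"],p["cx"],p["cy"],np.round(p["R"],3).tolist(),np.round(p["t"],1).tolist())
    for th in["red_press","red_bar","red_stand","blue_stand"]:
        print(th,[(np.round(d["location"],1).tolist(),round(d["confidence"],2)) for d in nets.pinpoint(th,p)])
E
```

```text
{'time': 0.0, 'joints': [-1.434, 0.259, 0.021, 1.334, -0.0, 1.418], 'joint_velocities': [-0.0, 0.0, -0.001, -0.001, 0.0, -0.002], 'tau': [-0.0, -55.565, 34.452, 0.014, -0.0, -0.0], 'tool_pos': [157.127, -526.782, 230.645], 'tool_rot': [[0.958, 0.286, -0.0], [0.286, -0.958, 0.001], [0.0, -0.001, -1.0]], 'wrist_force': [-0.192, 0.516, 0.01], 'wrist_torque': [0.019, -0.011, -0.017], 'opening': 1.0}
side 46.95058337165605 331.9141059771023 227.19315686440524 [[-0.698, -0.716, 0.019], [-0.483, 0.451, -0.751], [0.529, -0.533, -0.66]] [361.0, 315.6, 1089.3]
red_press [([454.8, -222.2, 106.2], 0.58)]
red_bar [([552.9, -194.6, 108.2], 0.75)]
red_stand [([530.7, -185.8, 0.1], 0.9)]
blue_stand [([577.3, 226.7, 3.9], 0.67), ([262.2, -229.2, 1.9], 0.55)]
top 55.430017159665525 321.24812471494545 248.07103427660286 [[-0.005, -1.0, -0.006], [-0.99, 0.005, -0.139], [0.139, 0.005, -0.99]] [11.5, 530.0, 1157.3]
red_press [([456.2, -223.8, 109.4], 0.63)]
red_bar []
red_stand [([525.4, -182.8, -5.2], 0.67), ([556.1, -193.8, 110.0], 0.34)]
blue_stand [([259.6, -228.1, 0.9], 0.97), ([577.0, 223.5, -2.5], 0.94)]
```

View pics/side0.png

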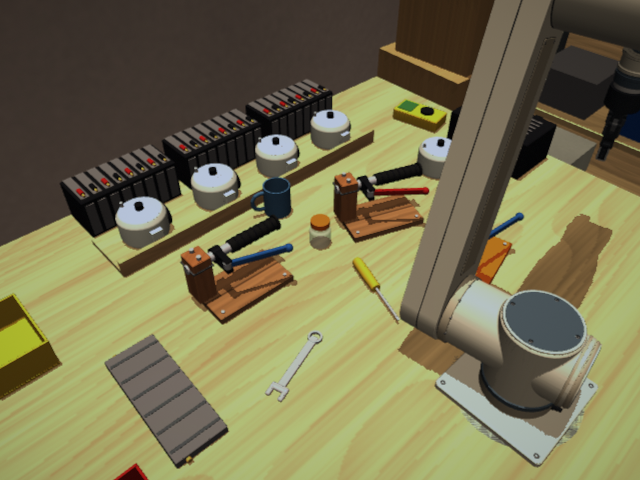

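View pics/top0.png

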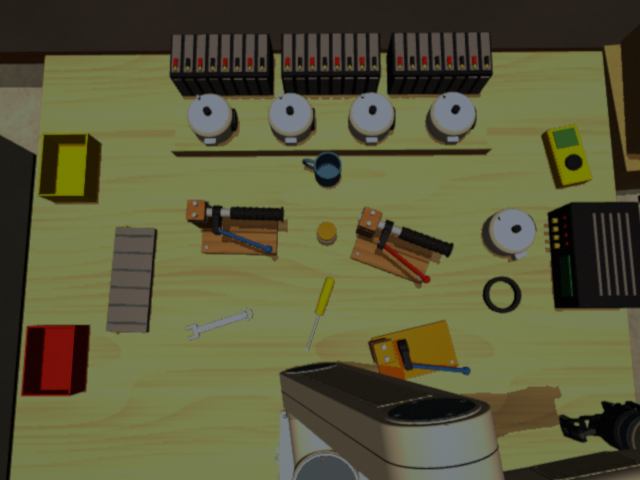

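The side view shows one red lever, with its ball end at about (427,191). In the top view its blade runs from (385,243) to (427,280). There are two blue levers: one on a wooden stand at (240,238) top, and the orange look-alike at (435,365). I'll measure the red blade next and check it in an enlarged crop.

```bash
cat > h.py <<'E'
import numpy as np,cv2
def K(p):
    f=240/np.tan(np.radians(p["fov_y"])/2);return f,p["cx"],p["cy"]
def ray(p,u,v,z):
    f,cx,cy=K(p);R=np.array(p["R"]);t=np.array(p["t"])
    d=R.T@np.array([(u-cx)/f,(v-cy)/f,1]);c=-R.T@t
    return c+d*(z-c[2])/d[2]
def proj(p,X):
    f,cx,cy=K(p);c=np.array(p["R"])@np.array(X)+np.array(p["t"]);return cx+f*c[0]/c[2],cy+f*c[1]/c[2]
def redmask(fr,box):
    b,g,r=[fr[...,i].astype(int) for i in range(3)]
    m=(r>70)&(g<0.35*r)&(b<0.35*r)
    k=np.zeros_like(m);x0,y0,x1,y1=box;k[y0:y1,x0:x1]=m[y0:y1,x0:x1];return k
E
python3 - <<'E'
from station import optics,nets
from h import *
ims=[]
for n,box in(("top",(350,200,460,300)),("side",(330,160,450,240))):
    p=optics.read_camera(n);fr=p["frame"];m=redmask(fr,box)
    ys,xs=np.nonzero(m);print(n,m.sum(),xs.min(),xs.max(),ys.min(),ys.max())
    W=np.array([ray(p,u,v,119 if n=="top" else 110) for u,v in zip(xs,ys)])[:,:2]
    c=W.mean(0);U,S,V=np.linalg.svd(W-c,full_matrices=0);d=V[0]*(-1 if V[0][1]>0 else 1)
    a=(W-c)@d;w=(W-c)@np.array([-d[1],d[0]])
    print("centroid",c,"dir",d,"ends",c+d*a.min(),c+d*a.max(),a.max()-a.min())
    for lo in range(-60,70,10):
        q=(a>=lo)&(a<lo+10)
        if q.any():print(lo,w[q].min().round(1),w[q].max().round(1),q.sum())
    for th in("red_stand","red_bar","red_press"):
        print(th,[(np.round(e["location"],1).tolist(),round(e["confidence"],2)) for e in nets.pinpoint(th,p)])
    x0,y0,x1,y1=box;o=fr.copy();ims.append(cv2.resize(o[y0-20:y1+20,x0-20:x1+20],None,fx=4 if n=="top" else 4,fy=4,interpolation=cv2.INTER_CUBIC));cv2.imwrite(f"pics/crop_{n}.png",ims[-1])
E
```

```text
top 214 385 429 245 282
centroid [ 478.90039312 -199.54144539] dir [-0.64305285 -0.7658218 ] ends [ 524.09484394 -145.71865978] [ 437.58020379 -248.75031177] 134.5373712918754
-60 -4.1 4.0 14
-50 -4.4 4.4 16
-40 -4.4 3.3 15
-30 -3.5 4.1 15
-20 -4.3 4.2 16
-10 -4.2 3.5 15
0 -3.4 4.3 14
10 -4.1 4.4 15
20 -4.0 4.0 15
30 -3.2 4.4 15
40 -4.3 3.3 15
50 -6.9 6.9 24
60 -5.7 4.6 9
red_stand [([527.2, -184.3, -2.8], 0.82)]
red_bar [([555.4, -194.4, 108.4], 0.83)]
red_press [([453.2, -222.3, 106.9], 0.75), ([453.8, 507.1, -1.8], 0.74)]
side 158 375 428 188 192
centroid [ 480.06279793 -210.98535963] dir [-0.66348435 -0.74819017] ends [ 527.79852984 -157.15529501] [ 439.19409112 -257.07169873] 133.54412864057957
-60 -3.9 4.4 12
-50 -4.2 4.2 12
-40 -4.4 3.9 12
-30 -4.6 3.7 10
-20 -4.9 3.5 12
-10 -5.0 3.3 11
0 -1.3 3.0 8
10 -1.5 2.8 8
20 -1.7 6.7 12
30 -1.9 6.5 12
40 -10.3 6.3 15
50 -10.6 6.0 20
60 -6.5 5.8 3
red_stand [([529.7, -185.1, 3.1], 0.79)]
red_bar [([553.0, -190.3, 107.3], 0.93)]
red_press [([455.3, -224.4, 107.0], 0.93), ([564.9, -480.4, -0.6], 0.56)]
```

View pics/crop_top.png

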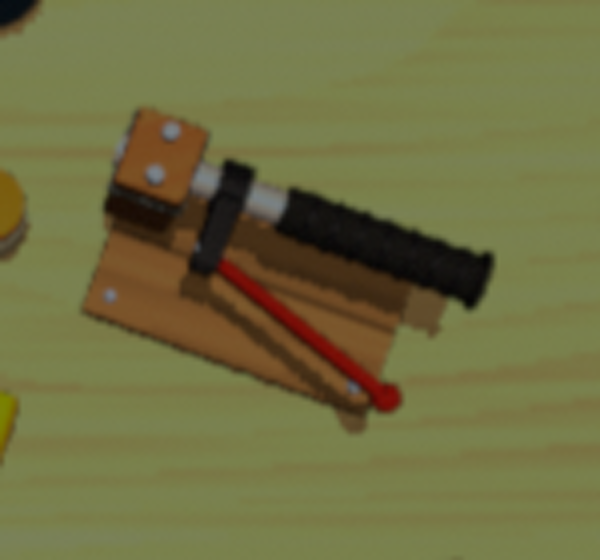

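View pics/crop_side.png

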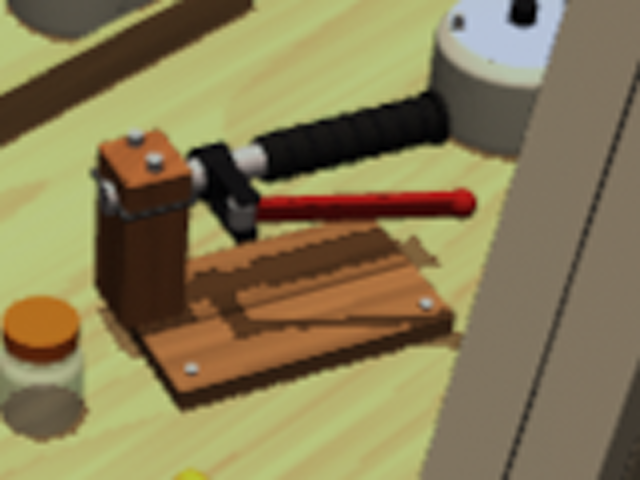

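The crops confirm it. The only red lever is on the wooden stand, with its ball at about (427,279) in the top view, a clear gap to the grip, and an empty outer side. The direction fits the description: pivot on +y, bar on +x, turning anticlockwise. Next I'll work out the move.

```bash
cat >> h.py <<'E'
P0=np.array([455.1,-220.6]);yv=np.array([0.643,0.766]);xv=np.array([0.766,-0.643])
piv=P0+110*yv+5*xv
def rot(a):return np.array([[np.cos(a),-np.sin(a)],[np.sin(a),np.cos(a)]])
def press(q):return piv+rot(q)@(P0-piv)
def delta(s,tgt,ang_y):
    R=np.array(s["tool_rot"]);d=R.T@(np.array(tgt)-np.array(s["tool_pos"]))
    cur=np.arctan2(R[1,1],R[0,1]);w=(ang_y-cur+np.pi)%(2*np.pi)-np.pi
    return np.round(d,1),round(-w,3)   # tool z down
E
python3 - <<'E'
from station import sensors,optics
from h import *
p=optics.read_camera("top");print("ball",ray(p,426.7,279.2,110),"pivot",piv,"ballmodel",piv-138*yv)
q=optics.read_camera("side")
for X in((*P0,110),(*piv,119),(*(piv-138*yv),110)):print(proj(p,X),proj(q,X))
s=sensors.observe()
a0=np.arctan2(xv[1],xv[0]);am=a0+0.15
n=np.array([np.cos(am),np.sin(am)])
print("P0,P1",P0,press(.3),"n",n)
for off in(60,14.5):
    print(off,P0-off*n,press(.3)-off*n)
T=P0-60*n
print(delta(s,[*T,231],am),delta(s,[*T,95],am))
E
```

```text
ball [ 442.22379843 -247.04934025  110.        ] pivot [ 529.66  -139.555] ballmodel [ 440.926 -245.263]
(np.float64(415.61091624530275), np.float64(273.9576365208981)) (np.float64(413.6400355105063), np.float64(192.62219296812805))
(np.float64(382.00287965620015), np.float64(243.24973317392005)) (np.float64(369.7454557422934), np.float64(189.8713379958862))
(np.float64(425.9823523946868), np.float64(279.73853123553323)) (np.float64(424.33175447229183), np.float64(191.05016578571184))
P0,P1 [ 455.1 -220.6] [ 482.38054652 -239.01423237] n [ 0.8533999  -0.52125677]
60 [ 403.89600625 -189.32459395] [ 431.17655277 -207.73882632]
14.5 [ 442.72570151 -213.04177687] [ 470.00624803 -231.45600924]
(array([ 3.330e+02, -2.531e+02,  3.000e-01]), np.float64(-0.733)) (array([ 333. , -253.1,  136.3]), np.float64(-0.733))
```

Request:
drive_tool([
  [[30,-22,0,-0.07],[62,-47,0,-0.14],[95,-72,0,-0.21],[130,-99,0,-0.28],[165,-125,0,-0.36]],
], grip=1, force=60)

```text
time: 1.5
tool_pos: [280.2, -358.7, 231.4]
tool_rot: [[0.795, 0.607, 0.0], [0.607, -0.795, -0.0], [-0.0, 0.0, -1.0]]
wrist_force: [1.8, 0.8, -0.5]
opening: 0.144
```

```bash
cat > st.py <<'E'
from station import sensors
from h import *
s=sensors.observe();am=np.arctan2(xv[1],xv[0])+.15;n=np.array([np.cos(am),np.sin(am)])
print(s["time"],np.round(s["tool_pos"],1),"yaw_y",np.arctan2(s["tool_rot"][1][1],s["tool_rot"][0][1]),"op",s["opening"],"F",np.round(s["wrist_force"],2),"jv",np.abs(s["joint_velocities"]).max())
for o,z in((60,231),(60,95)):print(delta(s,[*(P0-o*n),z],am))
E
python3 st.py
```

```text
1.5 [ 280.2 -358.7  231.4] yaw_y -0.9186882105058151 op 0.14392637593434626 F [ 1.76  0.8  -0.53] jv 0.8518943495602136
(array([201.1, -59.5,   0.4]), np.float64(-0.37))
(array([201.1, -59.6, 136.4]), np.float64(-0.37))
```

Request:
drive_tool([
  [[40,-12,0,-0.08],[80,-24,0,-0.16],[120,-36,0,-0.24],[160,-47,0,-0.32],[190,-56,0,-0.37]],
])

```text
time: 2.0
tool_pos: [397.9, -198.7, 231.5]
tool_rot: [[0.52, 0.854, 0.001], [0.854, -0.52, -0.0], [0.0, 0.001, -1.0]]
wrist_force: [0.9, -0.2, -1.2]
opening: -0.003
```

Request:
drive_tool([
  [[0,0,0,0],[0,0,0,0]],
])

```text
time: 2.2
tool_pos: [397.2, -200.2, 231.3]
tool_rot: [[0.522, 0.853, -0.0], [0.853, -0.522, -0.0], [-0.0, 0.0, -1.0]]
wrist_force: [0.4, 0.6, 0.9]
opening: 0.004
```

```bash
python3 st.py
```

```text
2.2 [ 397.2 -200.2  231.3] yaw_y -0.5495333658416042 op 0.004466088557335291 F [0.39 0.6  0.91] jv 0.036183741293215325
(array([12.8,  0.1,  0.3]), np.float64(-0.001))
(array([1.280e+01, 1.000e-01, 1.363e+02]), np.float64(-0.001))
```

Aligned. Next I'll go down to z≈95 on the outer side, 60 mm clear of the blade.

Request:
drive_tool([
  [[10,0,30,0],[13,0,65,0],[13,0,100,0],[13,0,125,0],[13,0,136,0]],
])

```text
time: 2.7
tool_pos: [402.3, -189.9, 93.3]
tool_rot: [[0.525, 0.851, -0.003], [0.851, -0.525, 0.002], [-0.0, -0.003, -1.0]]
wrist_force: [-0.3, 1.5, 0.3]
opening: 0.0
```

Request:
drive_tool([
  [[0,12,0,0],[0,24,0,0],[0,30,0,0],[0,30,0,0]],
])

```text
time: 3.1
tool_pos: [430.8, -206.4, 96.1]
tool_rot: [[0.524, 0.852, 0.002], [0.852, -0.524, -0.001], [-0.0, 0.002, -1.0]]
wrist_force: [0.5, 0.1, -0.1]
opening: 0.0
```

```bash
python3 st.py
python3 - <<'E'
from station import optics
from h import *
p=optics.read_camera("top");q=optics.read_camera("side")
cv2.imwrite("pics/a.png",np.hstack([cv2.resize(p["frame"][170:320,330:480],(400,400),interpolation=2),cv2.resize(q["frame"][120:270,310:460],(400,400),interpolation=2)]))
E
```

```text
3.1 [ 430.8 -206.4   96.1] yaw_y -0.5512011704189302 op 1.0089116731439957e-05 F [ 0.5   0.11 -0.06] jv 0.03791280237713275
(array([   0.4,  -31.6, -135. ]), np.float64(-0.003))
(array([  0.5, -31.9,   1. ]), np.float64(-0.003))
```

View pics/a.png

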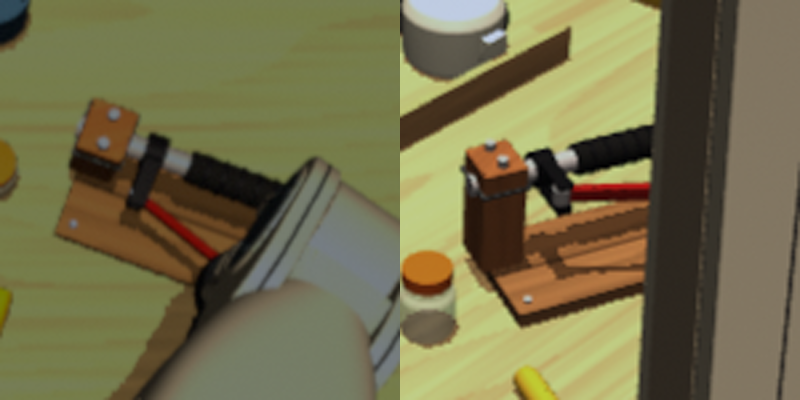

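The arm hides the contact itself, though the inner part of the blade still shows in the top view (about (180,230) in the left crop). I'll push in with the force sensor as the guide.

Request:
drive_tool([
  [[0,6,1,0],[0,12,1,0],[0,16,1,0],[0,20,1,0],[0,20,1,0]],
])

```text
time: 3.7
tool_pos: [446.4, -215.8, 94.1]
tool_rot: [[0.524, 0.852, -0.001], [0.852, -0.524, 0.0], [-0.0, -0.001, -1.0]]
wrist_force: [-1.7, -0.6, 0.3]
opening: -0.0
```

Request:
drive_tool([
  [[0,4,0,0],[0,8,0,0],[0,12,0,0],[0,12,0,0]],
])

```text
time: 4.1
tool_pos: [456.6, -222.3, 94.1]
tool_rot: [[0.524, 0.852, -0.001], [0.852, -0.524, -0.0], [-0.0, -0.001, -1.0]]
wrist_force: [-6.0, -0.3, -0.7]
opening: -0.002
```

Request:
drive_tool([
  [[0,4,0,0],[0,7,0,0],[0,7,0,0]],
])

```text
time: 4.4
tool_pos: [462.1, -225.7, 94.0]
tool_rot: [[0.524, 0.852, -0.001], [0.852, -0.524, 0.0], [-0.001, -0.001, -1.0]]
wrist_force: [-6.2, 0.1, 0.7]
opening: 0.003
```

Request:
drive_tool([
  [[0,2,0,0],[0,4,0,0],[0,4,0,0]],
])

```text
time: 4.7
tool_pos: [465.3, -227.6, 94.1]
tool_rot: [[0.524, 0.852, -0.002], [0.852, -0.524, 0.0], [-0.0, -0.002, -1.0]]
wrist_force: [-8.2, -0.7, 1.4]
opening: 0.0
```

Request:
drive_tool([
  [[0,2,0,0],[0,2,0,0],[0,2,0,0]],
])

```text
time: 5.0
tool_pos: [466.8, -228.4, 94.0]
tool_rot: [[0.524, 0.852, -0.002], [0.852, -0.524, 0.001], [-0.0, -0.002, -1.0]]
wrist_force: [-8.0, 1.3, 1.4]
opening: 0.001
```

```bash
cat > ang.py <<'E'
from station import optics
from h import *
import sys
p=optics.read_camera("top");m=redmask(p["frame"],(375,230,430,290))
ys,xs=np.nonzero(m)
W=np.array([ray(p,u,v,119) for u,v in zip(xs,ys)])[:,:2]
c=W.mean(0);d=np.linalg.svd(W-c,full_matrices=0)[2][0];d=d*(-1 if d[1]>0 else 1)
v=c-piv; v0=np.array([-0.643,-0.766])
f=lambda d:(np.arctan2(d[1],d[0])-np.arctan2(-.766,-.643))
L=(W-c)@d
print(len(xs),"len",np.ptp(L).round(),"angle slope",f(d).round(3),"angle via pivot",f(v).round(3))
cv2.imwrite("pics/"+sys.argv[1],cv2.resize(p["frame"][170:320,330:480],(500,500),interpolation=2))
E
python3 ang.py b1.png; python3 st.py
```

```text
111 len 72.0 angle slope 0.253 angle via pivot 0.255
5.05 [ 466.8 -228.5   94. ] yaw_y -0.5510680998502278 op -0.000330632160631194 F [-6.68  0.82  1.54] jv 0.0013848709009376637
(array([   0.3,  -74.4, -136.8]), np.float64(-0.003))
(array([  0.4, -74.1,  -0.8]), np.float64(-0.003))
```

View pics/b1.png

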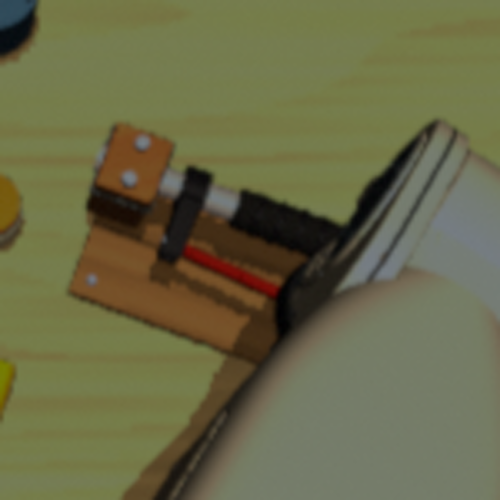

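The crop shows the blade at about (235,272), clear of the grip. Its angle is about 0.255, so roughly 5 mm are left.

Request:
drive_tool([
  [[0,1.5,0,0],[0,1.5,0,0]],
])

```text
time: 5.25
tool_pos: [468.2, -229.2, 94.0]
tool_rot: [[0.524, 0.852, -0.002], [0.852, -0.524, 0.001], [-0.0, -0.002, -1.0]]
wrist_force: [-8.6, 1.1, 1.6]
opening: -0.001
```

Request:
drive_tool([
  [[0,1.5,0,0],[0,1.5,0,0]],
])

```text
time: 5.45
tool_pos: [469.4, -229.8, 94.0]
tool_rot: [[0.523, 0.852, -0.002], [0.852, -0.523, 0.001], [-0.0, -0.002, -1.0]]
wrist_force: [-7.5, 1.8, 1.9]
opening: 0.001
```

Request:
drive_tool([
  [[0,1,0,0],[0,1,0,0]],
])

```text
time: 5.65
tool_pos: [470.2, -230.3, 94.0]
tool_rot: [[0.523, 0.852, -0.002], [0.852, -0.523, 0.001], [0.0, -0.002, -1.0]]
wrist_force: [-7.7, 2.3, 1.6]
opening: 0.002
```

Request:
drive_tool([
  [[0,1,0,0],[0,1,0,0]],
])

```text
time: 5.85
tool_pos: [471.1, -230.7, 94.0]
tool_rot: [[0.523, 0.852, -0.002], [0.852, -0.523, 0.001], [0.0, -0.002, -1.0]]
wrist_force: [-8.3, 2.3, 1.5]
opening: 0.001
```

Request:
drive_tool([
  [[0,1,0,0],[0,1,0,0]],
])

```text
time: 6.05
tool_pos: [471.6, -231.0, 93.9]
tool_rot: [[0.523, 0.852, -0.002], [0.852, -0.523, 0.002], [0.0, -0.003, -1.0]]
wrist_force: [-8.4, 4.6, 2.9]
opening: -0.001
```

```bash
python3 ang.py b2.png; python3 st.py
```

```text
113 len 73.0 angle slope 0.3 angle via pivot 0.313
6.1 [ 471.6 -230.9   94. ] yaw_y -0.5507249409927775 op 1.6008211656872587e-05 F [-8.6   3.31  3.81] jv 0.0013194981008891236
(array([ 1.000e-01, -7.990e+01, -1.368e+02]), np.float64(-0.002))
(array([  0. , -79.5,  -0.8]), np.float64(-0.002))
```

Request:
drive_tool([
  [[0,1,0,0],[0,1,0,0]],
])

```text
time: 6.3
tool_pos: [471.8, -231.1, 93.9]
tool_rot: [[0.523, 0.852, -0.004], [0.852, -0.523, 0.002], [0.0, -0.004, -1.0]]
wrist_force: [-11.6, 4.9, 5.3]
opening: -0.0
```

Request:
drive_tool([
  [[0,1,0,0],[0,1,0,0]],
])

```text
time: 6.5
tool_pos: [472.1, -231.2, 93.8]
tool_rot: [[0.523, 0.852, -0.005], [0.852, -0.523, 0.003], [0.0, -0.006, -1.0]]
wrist_force: [-13.3, 6.1, 8.2]
opening: -0.001
```

It's firm: 1 mm commanded moved the tool only 0.3 mm, and the force rose to about 15 N. Holding here.

Request:
drive_tool([
  [[0,0,0,0],[0,0,0,0],[0,0,0,0],[0,0,0,0],[0,0,0,0]],
])

```text
time: 7.0
tool_pos: [472.1, -231.2, 93.8]
tool_rot: [[0.523, 0.852, -0.005], [0.852, -0.523, 0.003], [0.0, -0.006, -1.0]]
wrist_force: [-14.4, 6.5, 6.3]
opening: 0.005
```

```bash
python3 ang.py b3.png; python3 st.py
```

```text
115 len 72.0 angle slope 0.311 angle via pivot 0.32
7.05 [ 472.1 -231.2   93.8] yaw_y -0.5507093037759425 op 0.0009994334380970804 F [-14.29   6.45   6.81] jv 0.002285907034025869
(array([   0. ,  -80.8, -136.7]), np.float64(-0.002))
(array([  0. , -80. ,  -0.7]), np.float64(-0.002))
```

Request:
drive_tool([
  [[0,0,0,0],[0,0,0,0],[0,0,0,0],[0,0,0,0],[0,0,0,0]],
])

```text
time: 7.55
tool_pos: [472.0, -231.2, 93.9]
tool_rot: [[0.523, 0.852, -0.005], [0.852, -0.523, 0.003], [0.0, -0.006, -1.0]]
wrist_force: [-13.8, 6.4, 6.6]
opening: -0.0
```

Request:
drive_tool([
  [[0,-6,0,0],[0,-14,0,0],[0,-24,0,0],[0,-34,0,0],[0,-44,0,0]],
])

```text
time: 8.05
tool_pos: [437.1, -209.7, 94.5]
tool_rot: [[0.523, 0.852, 0.001], [0.852, -0.523, -0.0], [0.0, 0.001, -1.0]]
wrist_force: [0.4, -0.0, 0.6]
opening: 0.002
```

Request:
drive_tool([
  [[0,-10,0,0],[0,-18,0,0],[0,-18,0,0],[0,-18,0,0],[0,-18,0,0]],
])

```text
time: 8.55
tool_pos: [422.1, -200.8, 94.4]
tool_rot: [[0.524, 0.852, 0.001], [0.852, -0.524, -0.0], [-0.0, 0.001, -1.0]]
wrist_force: [0.3, -0.3, -0.2]
opening: -0.001
```

```bash
python3 ang.py c1.png; python3 st.py
```

```text
123 len 84.0 angle slope 0.003 angle via pivot -0.004
8.6 [ 422.  -200.8   94.3] yaw_y -0.5510313334106443 op -0.0014045196946835625 F [ 0.01 -0.38  0.01] jv 0.0030621641374416323
(array([   0.3,  -21.4, -136.7]), np.float64(-0.003))
(array([  0.3, -21.5,  -0.7]), np.float64(-0.003))
```

View pics/b3.png

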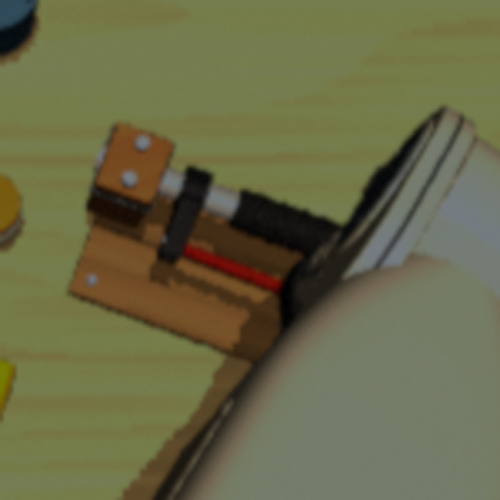

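View pics/c1.png

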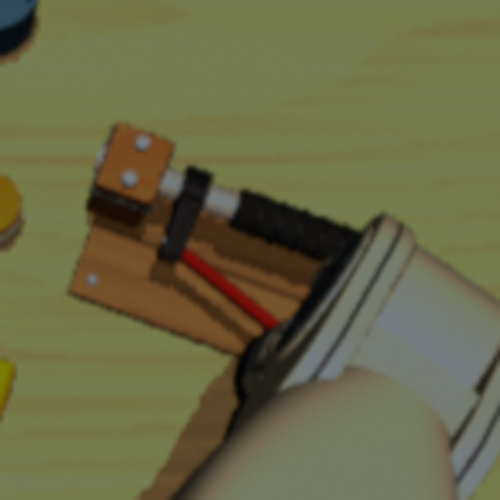

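b3 shows the blade held in (angle about 0.31) with a gap to the grip. c1 shows it fully out again (angle about 0.00, force about 0). For the second press I'll repeat the same 62 mm.

Request:
drive_tool([
  [[0,8,0,0],[0,16,0,0],[0,22,0,0],[0,28,0,0],[0,34,0,0]],
])

```text
time: 9.1
tool_pos: [450.5, -218.4, 93.9]
tool_rot: [[0.524, 0.852, -0.002], [0.852, -0.524, 0.0], [-0.001, -0.002, -1.0]]
wrist_force: [-5.0, -0.7, 0.6]
opening: 0.002
```

Request:
drive_tool([
  [[0,6,0,0],[0,12,0,0],[0,17,0,0],[0,20,0,0],[0,22,0,0]],
])

```text
time: 9.6
tool_pos: [468.5, -229.5, 93.8]
tool_rot: [[0.524, 0.852, -0.003], [0.852, -0.524, 0.001], [-0.0, -0.003, -1.0]]
wrist_force: [-6.3, 1.4, 2.2]
opening: 0.001
```

Request:
drive_tool([
  [[0,2,0,0],[0,4,0,0],[0,5,0,0],[0,6,0,0],[0,6,0,0]],
])

```text
time: 10.1
tool_pos: [471.9, -231.3, 93.7]
tool_rot: [[0.523, 0.852, -0.005], [0.852, -0.523, 0.003], [-0.0, -0.006, -1.0]]
wrist_force: [-14.5, 6.5, 6.4]
opening: -0.001
```

Request:
drive_tool([
  [[0,0,0,0],[0,0,0,0],[0,0,0,0],[0,0,0,0],[0,0,0,0]],
])

```text
time: 10.6
tool_pos: [471.9, -231.3, 93.7]
tool_rot: [[0.523, 0.852, -0.005], [0.852, -0.523, 0.003], [-0.0, -0.006, -1.0]]
wrist_force: [-13.6, 4.4, 7.1]
opening: -0.001
```

Request:
drive_tool([
  [[0,0,0,0],[0,0,0,0],[0,0,0,0],[0,0,0,0],[0,0,0,0]],
])

```text
time: 11.1
tool_pos: [471.9, -231.3, 93.7]
tool_rot: [[0.523, 0.852, -0.005], [0.852, -0.523, 0.003], [-0.0, -0.006, -1.0]]
wrist_force: [-14.1, 6.1, 7.0]
opening: -0.004
```

```bash
python3 ang.py d1.png; python3 st.py
```

```text
115 len 72.0 angle slope 0.311 angle via pivot 0.32
11.15 [ 472.  -231.3   93.7] yaw_y -0.5507803399905012 op -0.00020523976040194932 F [-14.09   5.55   6.63] jv 0.002074642648316083
(array([ 1.000e-01, -8.080e+01, -1.368e+02]), np.float64(-0.002))
(array([  0.1, -80. ,  -0.8]), np.float64(-0.002))
```

View pics/d1.png

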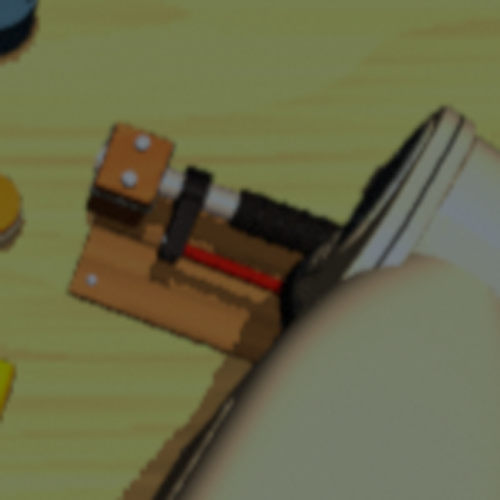

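The blade, at about (235,270) in the crop, sits at the stop just as in the first press, with the same pose and force. Handing in now.

```bash
python3 -c "
from station import workorder
print(workorder.finish_job())"
```

```text
the job is handed in; nothing more can be done
None
```

The red lever stops short of its grip. I pushed it in to its stop twice from its outer side with the shut fingers, and handed the job in at 11.2 s with the lever still held in.

- **First press:** I held it at the stop for a little over 1 s at about 15 N sideways. There the lever gave firm resistance: 1 mm commanded moved the tool only about 0.3 mm.
- **Release:** I backed off until the fingers were clear. The camera showed the lever at about 0.00 rad and the wrist force was near zero.
- **Second press:** It reached the same pose and force, and the camera read 0.31–0.32 rad against the stated stop of 0.30. I put the difference down to measurement error.

- **Vertical force:** While holding, the wrist also showed about 7 N upward, probably friction on the blade.
- **Limited view:** The arm hid the contact point and the outer end of the blade. I judged the gap to the grip from the visible inner part of the blade and the force readings. I took no last look at the loose things, but nothing in the readings suggested other contact.

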